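# Shim a forming plate square in its jig and hold it

## Task

Pick up the long spacer by its tab and slide it down into whichever of the two gaps beside the white plate is already wide enough for it, without shoving the plate about, so that it stands on the board spanning both stop blocks, and let go of it. Then press on the opposite edge of the plate with the fingers until plate, spacer and stop blocks are flush against one another, and finish while still holding the plate pressed. Leave everything else on the bench where it is.

Things in the scene. Friction and masses are not known exactly. Their poses are not given: they have to be found in the camera images.
- jig: Square plywood jig board, 200 x 200 mm, 12 mm thick, fixed to the bench. Origin: centre of its underside, on the bench top (height 0). Its x runs along the two gaps, its y across them; both pairs of stop blocks have the same directions.
- thick_stops: Pair of dark steel stop blocks fixed on the jig board on one side of the plate (+y or -y side of the board, it varies). Each block is 30 mm along x, 44 mm across (y) and 18 mm high; their centres lie at x = -60 and +60 mm, which leaves a 90 mm opening between them, through which the edge of the plate can be reached with shut fingers. Origin: midway between the blocks, on the board's top (12 mm above the bench); 72.5 mm from the board's centre across y.
- thin_stops: The other pair of dark steel stop blocks, on the opposite side of the plate: same but only 16 mm across (y), so their faces towards the plate lie 8 mm from the origin. Each 30 mm along x, 18 mm high, centres at x = -60 and +60 mm, 90 mm open between. Origin: midway between the blocks, on the board's top; 72.5 mm from the board's centre across y. The gap beside these blocks is about 18 to 21 mm, the one beside the thick blocks about 4 to 7 mm.
- plate: White plastic forming plate, 140 (x) x 90 (y) x 18 mm high, with a thin black headband arc (3 mm proud, seen only) on top; lies loose on the jig board between the pairs of stop blocks, up to 2 degrees askew, about 0.2 to 0.45 kg, slides with friction. Origin: centre of its underside, on the board's top.
- spacer: Long aluminium spacer, standing on its edge on the bench: a bar 130 mm long (x), 12 mm thick (y), 22 mm high, with a grip tab of 34 mm (x) x 12 mm (y) rising from the middle of the bar to 60 mm above its underside, about 0.13 kg. Origin: centre of its underside; z up. To be let down upright between the plate and a pair of stops; its length spans both blocks.
- tape_roll: Bystander: grey tape roll lying flat, 90 mm across, 25 mm high, open middle. Origin: at its underside's centre.
- short_spacer: Bystander: shorter aluminium spacer of the same upside-down-T shape, only 60 mm long, too short to span a pair of stop blocks; not used. Origin: at its underside's centre.
- pump_bottle: Bystander: clear bottle with white cap, 52 mm across, 130 mm tall. Origin: at its underside's centre.
- screwdriver: Bystander: screwdriver with black handle, lying, 170 mm long. Origin: on its length, at bench height; handle towards its -x.
- clip_jar: Bystander: small glass jar with steel lid, 56 mm across, 60 mm tall. Origin: at its underside's centre.
- offcut: Bystander: wooden offcut lying flat, 70 x 45 x 18 mm. Origin: at its underside's centre.
There are look-alikes about, which are no part of the job. Of the things that look like the plate, the middle-sized one is meant.

How it is judged:
By the outcome, as a careful person would: the job done as asked, in the order asked, and still so for the second after the job is handed in, while the arm keeps its last pose, push and grip.
It also fails if it takes over 58 s, if anything falls off the work surface, if the arm or the gripper's body presses on something with over 40 N, if the wrist force passes 120 N, or if a joint passes its speed limit or range.

## Robot

A 6-joint arm with a two-finger parallel gripper is mounted at the origin on the work surface. World frame = base frame: x ahead of the robot, y to its left, z up, the work surface at z = 0. Lengths are in mm, angles in rad, forces in N, time in s.
With the tool pointing down it reaches from about 275 to 1000 mm from the base axis. Payload 8.4 kg.
Tool frame: the origin (TCP) lies midway between the tips of the shut fingers; the grasp point (between the pads) lies 19 mm behind it; z points along the fingers, y is the direction in which the jaws open and shut (so a half turn about z gives the same grasp; the last joint's range is limited). The gripper opens to 85 mm and grips with 20 to 120 N. Pads are 22 mm wide; open, the fingers measure 114 mm over their backs; the gripper's body (76 mm by 85 mm) begins 54 mm behind the grasp point. The pads swing forward as they close: fully open they stand 13 mm farther back than shut.
Start: joints at [1.265, 0.353, 1.633, -0, 1.155, -0.002], TCP at [186.966, 596.382, 231.281] pointing down, gripper open.
Joint ranges: [-2.63, 2.63], [-0.92, 2.1], [0.06, 2.66], [-1.3, 4.44], [0, 2.69], [-3.02, 3.02]. Speed limits (rad/s): [2.22, 2.22, 2.79, 3.14, 3.14, 3.14].

## Interface

Orientations are given as [roll, pitch, yaw] about the fixed x, y, z axes, in that order (R = Rz(yaw) Ry(pitch) Rx(roll)).
In Python, from rig import r gives the robot as it stands.
- The arm moves only by the tool play_rows, never from a script. Its argument "moves" is a list of rows, each a list of 3 entries, a list of its own where there are three numbers: the turn, a rotation vector about the tool's x, y, z in degrees, then the shift along the tool's x, y, z in mm, then the opening, from 0 (shut) to 1 (fully open). A call has 1 to 20 rows; each row is the pose to reach, as a shift and turn from the pose measured when the call began, along the tool's axes at that moment; what a row does not reach only later rows make up. A row lasts 1/10 s, in which the tool goes at most 50 mm and 8.59 degrees, less where a joint would pass 70% of its speed; a pose out of reach is approached as far as the arm can. A call with a gripper value outside its range is refused whole. The fingers move at their own pace and stop on an object; "newtons" is the grip in N (left out, the last holds). Time passes only in rows, so rows that repeat a pose let the fingers close. It gives the time, the measured TCP pose, the force and the opening at its end, in the units of the state.
- r.sense(): the state, without advancing time (a new reading comes with each control period).
- r.grab_frame(name): name is "side" or "top"; returns a dict with "color" (400x640x3 uint8, red, green, blue), "K" (3x3 intrinsics, pixels), "rvec" (rotation vector, rad) and "tvec" (3), from world to camera coordinates, as OpenCV has them. Camera axes: x right, y down, z forward; pixel columns grow to the right and rows downward; lengths in mm; the calibration is good to about 2 mm. A picture is of the moment at which its call begins. There is no depth.
- r.sign_off(): hands the job in, once; it reports no verdict.
Trained networks look in a picture, given as the dict that the camera call returned (one of the last four; its "shot" number tells which), for a name from the list of things; names that differ only in an ending like _2 or _b are one class to them, and where a whole thing is asked for, a point or a joint stands for the part that bears it (a point fixed in the world has none). Each returns a list of dicts, best first, with "conf" (0 to 1); they miss things now and then, are a little off and sometimes report something else, mostly with a low value. They report only what shows in the picture. A call takes as long as a camera call. They do not tell look-alikes from the thing itself.
- r.silhouettes(picture, name): "mask" (400x640 bool, what is visible of it) and "location" ([column, row] in pixels, amid what is visible of it).
The state is a dict: "clock": time; "qpos": joint angles; "qvel": joint speeds; "joint_efforts": joint torques, N m; "eef_pos": TCP position; "tcp_rot": TCP orientation; "contact_force": force on the tool from outside, world axes, zero at the start; "wrist_torque": the same for the moment, N m; "opening": opening from 0.0 (shut) to 1.0 (fully open).
Only numpy, scipy, OpenCV 4.12 (cv2) and the standard library are available. Lean on these libraries where they do the work, as an engineer would, in place of code of your own. Each camera call takes 0.05 s, during which the arm holds its last target.

## Working session

There is one attempt and no reset: what is moved stays moved. The work goes in short steps, Python scripts to look and compute and a tool call to move; the robot and the scene stay as the last step left them, time stands still between calls to the robot, and variables do not carry over. Pictures are saved under pics/ and viewed, and the job is handed in when it is done.

Besides the shell and the picture viewer there is one more tool, called after ">>>" as name([rows], argument=value, ...), one row to a line, values as JSON. play_rows: Moves the arm, as the interface text tells. Its arguments: {"type":"object","properties":{"moves":{"type":"array"},"newtons":{"type":"number"}},"required":["moves"]}

```bash
mkdir -p pics; ls
python3 - <<'E'
from rig import r
import cv2
print(r.sense())
for n in("top","side"):
    f=r.grab_frame(n); cv2.imwrite(f"pics/{n}0.png",f["color"][:,:,::-1]); print(n,f["K"],f["rvec"],f["tvec"],f["shot"])
E
```

```text
pics
{'clock': 0.0, 'qpos': array([ 1.26458425e+00,  3.53640114e-01,  1.63413036e+00, -1.76963787e-05,
        1.15522112e+00, -2.38725434e-03]), 'qvel': array([ 0.00058346,  0.00123984, -0.00040093,  0.00050482,  0.00144386,
        0.00027043]), 'joint_efforts': array([ 1.11228772e-03, -6.05238891e+01, -3.42071629e+01,  6.17781734e-05,
        8.80811247e-03, -1.88150040e-05]), 'eef_pos': array([186.83530592, 595.91689873, 230.56832468]), 'tcp_rot': array([-3.14019368e+00,  1.28404563e-05,  2.83777500e+00]), 'contact_force': array([ 0.08486771, -0.18840274,  0.63701187]), 'wrist_torque': array([0.03317807, 0.06673603, 0.04914787]), 'opening': 0.9970996450353126}
top [[468.37719388   0.         321.75852337]
 [  0.         468.37719388 192.5956813 ]
 [  0.           0.           1.        ]] [ 2.15812034 -2.1484292   0.09938389] [ -14.11581089  507.88836358 1253.6338302 ] 1
side [[464.19380462   0.         312.99213792]
 [  0.         464.19380462 198.93159783]
 [  0.           0.           1.        ]] [ 2.33284791 -0.53401635  0.21914782] [-470.56448093  173.30755604 1091.87049334] 2
```

View pics/top0.png

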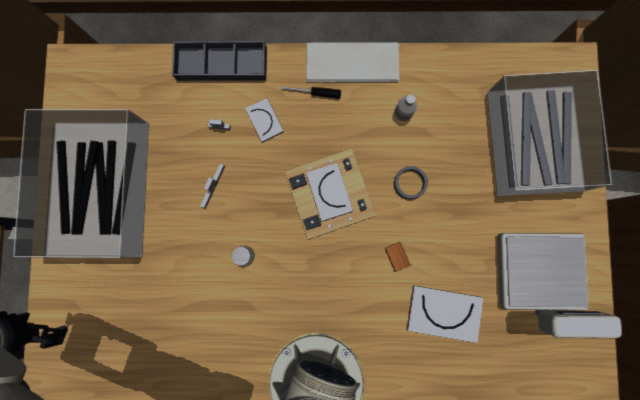

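View pics/side0.png

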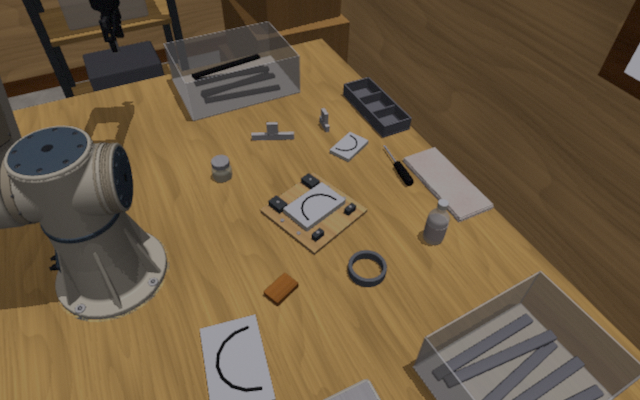

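```bash
cat > h.py <<'E'
from rig import r
import cv2, numpy as np
def proj(f,P):
    return cv2.projectPoints(np.asarray(P,float).reshape(-1,1,3),np.array(f["rvec"],float),np.array(f["tvec"],float),f["K"],None)[0].reshape(-1,2)
def back(f,uv,z):
    R=cv2.Rodrigues(np.array(f["rvec"],float))[0]; t=np.array(f["tvec"],float); C=-R.T@t
    out=[]
    for u,v in np.atleast_2d(uv):
        d=R.T@np.linalg.inv(f["K"])@np.array([u,v,1.]); out.append(C+d*(z-C[2])/d[2])
    return np.array(out)
def crop(f,x0,y0,w,h,s,fn,polys=()):
    c=cv2.resize(f["color"][y0:y0+h,x0:x0+w,::-1],None,fx=s,fy=s,interpolation=cv2.INTER_CUBIC)
    for p in polys:
        q=((np.array(p)-[x0,y0]+.5)*s-.5)
        cv2.polylines(c,[np.round(q).astype(int)],True,(0,0,255),1)
    cv2.imwrite(fn,c)
E
python3 - <<'E'
from h import *
for n in("top","side"):
    f=r.grab_frame(n)
    R=cv2.Rodrigues(np.array(f["rvec"],float))[0]; print(n,"C",-R.T@f["tvec"])
    if n=="top": crop(f,190,140,190,110,4,"pics/t1.png")
    else: crop(f,245,110,130,150,4,"pics/s1.png")
    for nm in("spacer","jig","plate","thick_stops","thin_stops"):
        for d in r.silhouettes(f,nm): print(n,nm,round(d["conf"],2),d["location"],d["mask"].sum(), back(f,d["location"],20)[0].round(0))
E
```

```text
top C [ 363.26454046  -38.92502759 1302.40982109]
top spacer 0.53 [209.1, 185.6] 315 [527. 301.  20.]
top spacer 0.33 [394.4, 258.3] 439 [ 331. -209.   20.]
top jig 0.61 [346.3, 189.8] 2902 [517. -79.  20.]
top plate 0.96 [262.8, 118.8] 883 [717. 155.  20.]
top plate 0.94 [327.3, 192.4] 1712 [510. -27.  20.]
top plate 0.79 [440.7, 311.6] 3229 [ 191. -331.   20.]
top thick_stops 0.74 [307.8, 219.2] 347 [435.  26.  20.]
top thick_stops 0.34 [240.5, 256.0] 376 [334. 209.  20.]
top thin_stops 0.53 [349.2, 165.7] 159 [584. -87.  20.]
side C [ 146.28815734 -767.10331745  913.12643665]
side spacer 0.83 [272.6, 133.3] 460 [530. 297.  20.]
side jig 0.79 [315.4, 224.6] 2364 [487. -89.  20.]
side jig 0.52 [324.3, 119.8] 164 [703. 290.  20.]
side plate 0.87 [309.1, 204.8] 1581 [502. -20.  20.]
side plate 0.69 [348.6, 148.7] 644 [705. 133.  20.]
side plate 0.56 [234.1, 359.8] 4979 [ 185. -336.   20.]
side thick_stops 0.88 [280.6, 197.9] 358 [444.  35.  20.]
side thin_stops 0.67 [317.5, 231.5] 182 [ 482. -111.   20.]
```

View pics/t1.png

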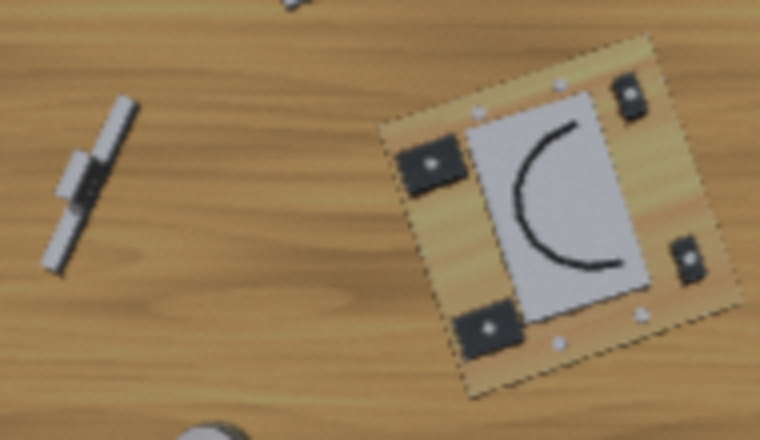

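View pics/s1.png

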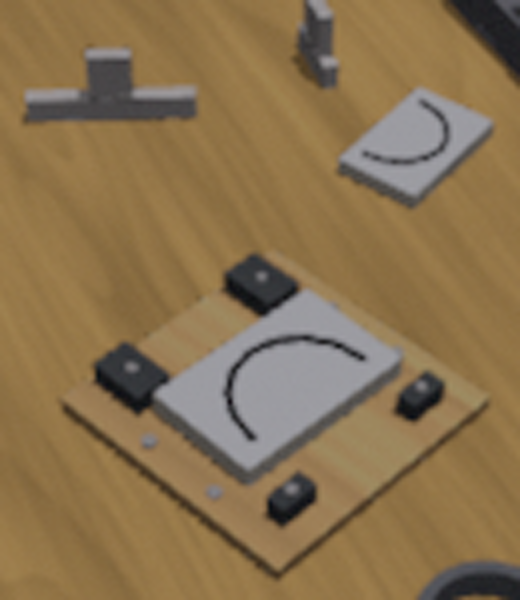

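```bash
cat > fit.py <<'E'
from h import *
from scipy.optimize import least_squares
def world(p,L):
    c,s=np.cos(p[2]),np.sin(p[2]); L=np.asarray(L,float)
    return np.c_[p[0]+c*L[:,0]-s*L[:,1],p[1]+s*L[:,0]+c*L[:,1],L[:,2]]
def fit(obs,p0):
    # obs: list (frame, L, uv)
    fn=lambda p: np.concatenate([(proj(f,world(p,L))-uv).ravel() for f,L,uv in obs])
    s=least_squares(fn,p0,loss='soft_l1',x_scale=[10,10,.1]); return s.x,[(proj(f,world(s.x,L))-uv).round(2).tolist() for f,L,uv in obs]
E
python3 - <<'E'
from fit import *
ft=r.grab_frame("top"); fs=r.grab_frame("side")
T=lambda a: (np.array(a)+.5)/4-.5+[190,140]
S=lambda a: (np.array(a)+.5)/4-.5+[245,110]
def rect(a,b,z): return [[a,b,z],[a,-b,z],[-a,-b,z],[-a,b,z]]
# jig: thick stops on which side: choose jig x ~ away from robot; +y = thick (left)
jt=T([(380,127),(649,35),(742,300),(472,397)]); js=S([(272,250),(488,400),(278,573),(63,403)])
print(back(ft,jt,12).round(0))
for nm,ob in dict(both=[(ft,rect(100,100,12),jt),(fs,rect(100,100,12),js)],top=[(ft,rect(100,100,12),jt)],side=[(fs,rect(100,100,12),js)]).items():
    p,res=fit(ob,[510,-30,.3]); print("jig",nm,p.round(3),res)
    if nm=="both": jp=p
pt=T([(467,130),(589,94),(650,286),(528,323)]); ps=S([(305,290),(402,354),(247,472),(155,398)])
for nm,ob in dict(both=[(ft,rect(70,45,30),pt),(fs,rect(70,45,30),ps)],top=[(ft,rect(70,45,30),pt)],side=[(fs,rect(70,45,30),ps)]).items():
    p,res=fit(ob,[510,-30,.3]); print("plate",nm,p.round(3),res)
    if nm=="both": pp=p
st=T([(120,96),(133,101),(55,270),(42,264)]); tt=T([(77,150),(92,155),(70,199),(57,193)])
ss=S([(195,88),(195,99),(27,105),(27,92)]);ts=S([(130,50),(131,57),(90,57),(88,50)])
B=rect(65,6,22);Tb=rect(17,6,60)
for nm,ob in dict(both=[(ft,B,st),(ft,Tb,tt),(fs,B,ss),(fs,Tb,ts)],top=[(ft,B,st),(ft,Tb,tt)],side=[(fs,B,ss),(fs,Tb,ts)]).items():
    p,res=fit(ob,[530,300,-.4]); print("spacer",nm,p.round(3),res)
    if nm=="both": sp=p
def blocks(p):
    o=[]
    for yc,w in((72.5,22),(-72.5,8)):
        for xc in(-60,60):
            o.append(world(p,[[xc+a,yc+b,30] for a,b in((15,w),(15,-w),(-15,-w),(-15,w))]))
    return o
P=[world(jp,rect(100,100,12)),world(pp,rect(70,45,30)),world(sp,B),world(sp,Tb)]+blocks(jp)
crop(ft,190,140,190,110,4,"pics/t2.png",[proj(ft,q) for q in P])
crop(fs,245,110,130,150,4,"pics/s2.png",[proj(fs,q) for q in P])
d=pp[:2]-jp[:2];c,s=np.cos(jp[2]),np.sin(jp[2]);print("plate in jig",c*d[0]+s*d[1],-s*d[0]+c*d[1],np.degrees(pp[2]-jp[2]))
E
```

```text
[[ 569.   93.   12.]
 [ 635.  -95.   12.]
 [ 449. -159.   12.]
 [ 382.   27.   12.]]
jig both [ 5.08326e+02 -3.38840e+01  3.42000e-01] [[[-0.47, 0.06], [-0.21, -0.48], [1.07, 0.59], [-0.06, 0.49]], [[0.49, 0.35], [0.88, -0.33], [0.04, 0.06], [-0.79, -0.7]]]
jig top [ 5.08813e+02 -3.38090e+01  3.39000e-01] [[[-0.42, -0.26], [-0.09, -0.59], [0.97, 0.56], [-0.23, 0.23]]]
jig side [ 5.07655e+02 -3.40490e+01  3.47000e-01] [[[0.08, 0.46], [0.67, -0.38], [0.08, 0.2], [-1.03, -0.4]]]
plate both [ 5.10986e+02 -3.18550e+01  3.17000e-01] [[[-0.7, 0.29], [-0.07, -0.7], [0.62, -0.41], [-0.39, 0.51]], [[0.3, 0.03], [0.21, 1.39], [0.21, 0.29], [-0.87, -0.61]]]
plate top [ 5.10804e+02 -3.22130e+01  3.05000e-01] [[[-0.34, 0.09], [0.41, -0.54], [0.52, -0.06], [-0.6, 0.48]]]
plate side [ 5.1151e+02 -3.1031e+01  3.3400e-01] [[[-0.17, -0.3], [0.09, 0.74], [0.81, 0.08], [-0.72, -0.49]]]
spacer both [ 5.28595e+02  2.93895e+02 -4.04000e-01] [[[-0.22, -0.63], [0.43, -0.2], [0.18, 0.3], [-0.48, 0.08]], [[-0.29, -0.47], [-0.02, 0.03], [0.15, 0.54], [-0.63, 0.28]], [[0.52, 0.1], [0.6, -0.19], [-0.17, -0.56], [0.01, 0.21]], [[0.48, -0.01], [0.21, 0.69], [-0.95, 0.98], [-0.36, 0.27]]]
spacer top [ 5.28600e+02  2.93591e+02 -4.06000e-01] [[[-0.08, -0.62], [0.56, -0.19], [0.26, 0.29], [-0.4, 0.06]], [[-0.17, -0.47], [0.1, 0.03], [0.25, 0.54], [-0.52, 0.28]]]
spacer side [ 5.28776e+02  2.94837e+02 -4.02000e-01] [[[0.44, -0.12], [0.53, -0.42], [-0.22, -0.72], [-0.05, 0.06]], [[0.4, -0.21], [0.14, 0.49], [-1.01, 0.8], [-0.43, 0.09]]]
plate in jig 3.187376398515174 1.017273860579175 -1.476563428804078
```

View pics/t2.png

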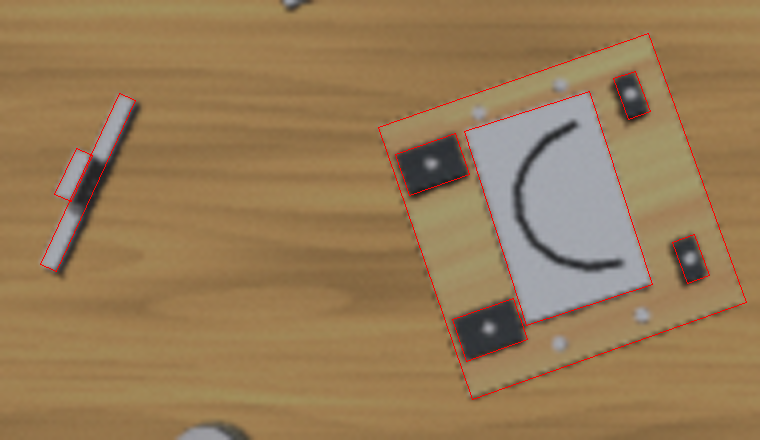

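View pics/s2.png

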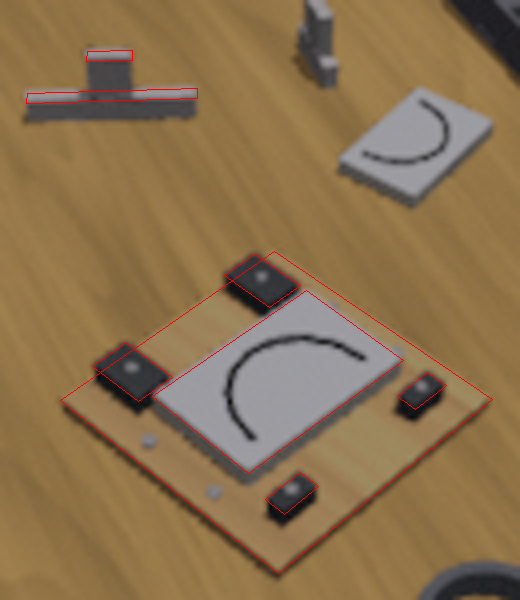

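```bash
cat > mv.py <<'E'
from h import *
from scipy.spatial.transform import Rotation as Ro
def goal(*gs):
    s=r.sense(); p=s["eef_pos"]; R0=Ro.from_euler('xyz',s["tcp_rot"])
    print("clk",round(s["clock"],2),"pos",p.round(1),"rot",np.round(s["tcp_rot"],4),"q",s["qpos"].round(2),"F",s["contact_force"].round(1),"open",round(s["opening"],3))
    for x,y,z,yaw in gs:
        Rg=Ro.from_euler('xyz',[np.pi,0,yaw])
        print((R0.inv()*Rg).as_rotvec(degrees=True).round(1).tolist(), R0.inv().apply(np.array([x,y,z])-p).round(1).tolist())
E
python3 -c "
from mv import *
goal((528.6,293.9,110,2.738),(528.6,293.9,28,2.738))"
```

```text
clk 0.8 pos [187.  596.4 231.3] rot [3.1416 0.     2.8378] q [ 1.26  0.35  1.63 -0.    1.16 -0.  ] F [-0.8  1.  -0.7] open 1.004
[0.0, 0.0, 5.7] [-416.5, -186.4, 121.3]
[0.0, 0.0, 5.7] [-416.5, -186.4, 203.3]
```

>>> play_rows([
  [[0,0,1],[-40,-18,10],1],
  [[0,0,1],[-80,-36,20],1],
  [[0,0,2],[-120,-54,30],1],
  [[0,0,2],[-160,-72,40],1],
  [[0,0,3],[-200,-90,50],1],
  [[0,0,3],[-240,-108,60],1],
  [[0,0,4],[-280,-125,70],1],
  [[0,0,4],[-320,-143,80],1],
  [[0,0,5],[-360,-161,90],1],
  [[0,0,5.7],[-400,-179,105],1],
  [[0,0,5.7],[-416.5,-186.4,120],1],
  [[0,0,5.7],[-416.5,-186.4,120],1],
  [[0,0,5.7],[-416.5,-186.4,120],1],
  [[0,0,5.7],[-416.5,-186.4,120],1],
  [[0,0,5.7],[-416.5,-186.4,120],1],
], newtons=40)

```text
clock: 2.3
eef_pos: [528.1, 295.2, 112.1]
tcp_rot: [3.141, 0.0, 2.74]
contact_force: [0.8, -0.4, 0.7]
opening: 0.997
```

```bash
python3 -c "
from mv import *
goal((528.6,293.9,28,2.738))
f=r.grab_frame('top'); crop(f,150,130,130,110,5,'pics/t3.png')
f=r.grab_frame('side'); crop(f,220,60,130,110,5,'pics/s3.png')"
```

```text
clk 2.3 pos [528.1 295.2 112.1] rot [3.1407e+00 5.0000e-04 2.7400e+00] q [ 0.51  0.46  1.78  0.    0.91 -0.66] F [ 0.8 -0.4  0.7] open 0.997
[0.1, 0.0, 0.1] [-0.9, -1.1, 84.1]
```

View pics/s3.png

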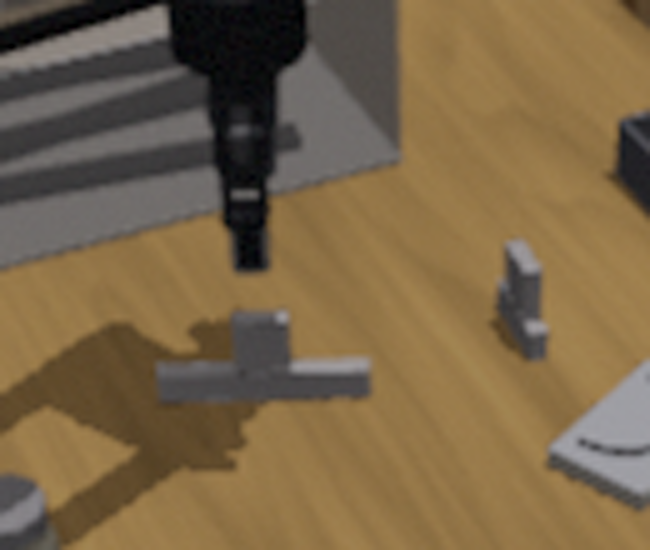

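View pics/t3.png

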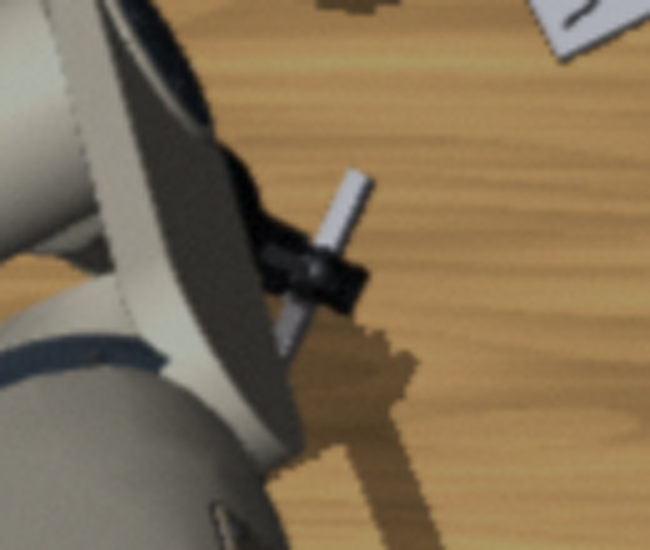

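>>> play_rows([
  [[0,0,0],[-0.9,-1.1,25],1],
  [[0,0,0],[-0.9,-1.1,50],1],
  [[0,0,0],[-0.9,-1.1,70],1],
  [[0,0,0],[-0.9,-1.1,84],1],
  [[0,0,0],[-0.9,-1.1,84],1],
  [[0,0,0],[-0.9,-1.1,84],1],
  [[0,0,0],[-0.9,-1.1,84],0],
  [[0,0,0],[-0.9,-1.1,84],0],
  [[0,0,0],[-0.9,-1.1,84],0],
  [[0,0,0],[-0.9,-1.1,84],0],
  [[0,0,0],[-0.9,-1.1,84],0],
  [[0,0,0],[-0.9,-1.1,84],0],
  [[0,0,0],[-0.9,-1.1,84],0],
  [[0,0,0],[-0.9,-1.1,84],0],
  [[0,0,0],[-0.9,-1.1,84],0],
  [[0,0,0],[-0.9,-1.1,84],0],
], newtons=40)

```text
clock: 4.0
eef_pos: [528.7, 293.6, 28.1]
tcp_rot: [3.141, 0.001, 2.74]
contact_force: [-0.2, -0.3, 4.2]
opening: 0.136
```

```bash
python3 -c "
from mv import *
goal((528.6,293.9,128,2.738))
f=r.grab_frame('side'); crop(f,220,60,130,110,5,'pics/s4.png')"
```

```text
clk 4.0 pos [528.7 293.6  28.1] rot [3.1408e+00 6.0000e-04 2.7398e+00] q [ 0.5   0.57  1.81  0.    0.75 -0.66] F [-0.2 -0.3  4.2] open 0.136
[0.0, 0.0, 0.1] [0.2, 0.3, -99.9]
```

View pics/s4.png

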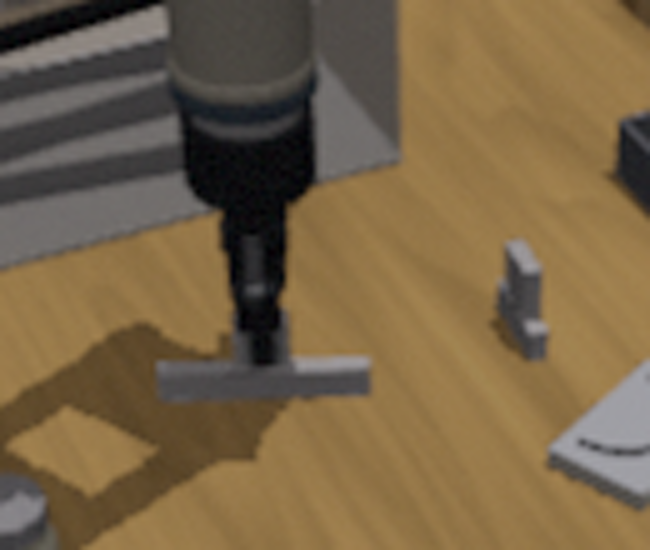

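```bash
python3 -c "
from mv import *
goal((528.7,293.6,110,2.74),(526.5,-85,110,2.74),(526.5,-85,110,3.471),(526.5,-85,80,3.471))"
```

```text
clk 4.05 pos [528.7 293.6  28.1] rot [3.1408e+00 6.0000e-04 2.7398e+00] q [ 0.5   0.57  1.81  0.    0.75 -0.66] F [-0.5 -1.   4.4] open 0.134
[0.0, 0.0, -0.0] [-0.0, 0.0, -81.9]
[0.0, 0.0, -0.0] [-146.1, -349.3, -82.2]
[0.0, 0.0, -41.9] [-146.1, -349.3, -82.2]
[0.0, 0.0, -41.9] [-146.1, -349.3, -52.2]
```

>>> play_rows([
  [[0,0,0],[0,0,-20],0],
  [[0,0,0],[0,0,-45],0],
  [[0,0,0],[0,0,-70],0],
  [[0,0,-3],[-9,-22,-82],0],
  [[0,0,-6],[-20,-47,-82],0],
  [[0,0,-9],[-32,-77,-82],0],
  [[0,0,-13],[-45,-107,-82],0],
  [[0,0,-17],[-57,-137,-82],0],
  [[0,0,-20],[-70,-167,-82],0],
  [[0,0,-24],[-82,-197,-82],0],
  [[0,0,-28],[-95,-227,-82],0],
  [[0,0,-31],[-107,-257,-82],0],
  [[0,0,-35],[-120,-287,-82],0],
  [[0,0,-38],[-131,-314,-82],0],
  [[0,0,-41],[-141,-336,-80],0],
  [[0,0,-41.9],[-146.1,-349.3,-70],0],
  [[0,0,-41.9],[-146.1,-349.3,-56],0],
  [[0,0,-41.9],[-146.1,-349.3,-52],0],
  [[0,0,-41.9],[-146.1,-349.3,-52],0],
  [[0,0,-41.9],[-146.1,-349.3,-52],0],
], newtons=40)

```text
clock: 6.05
eef_pos: [526.6, -84.2, 79.8]
tcp_rot: [3.141, 0.001, -2.811]
contact_force: [0.3, -0.4, -1.5]
opening: 0.135
```

```bash
python3 -c "
from mv import *
goal((526.5,-85,80,3.471))
f=r.grab_frame('top'); crop(f,270,140,120,110,5,'pics/t5.png')
f=r.grab_frame('side'); crop(f,250,130,130,120,5,'pics/s5.png')"
```

```text
clk 6.05 pos [526.6 -84.2  79.8] rot [ 3.1411e+00  7.0000e-04 -2.8114e+00] q [-0.16  0.41  1.95  0.    0.78 -2.06] F [ 0.3 -0.4 -1.5] open 0.135
[0.0, 0.0, 0.0] [0.3, -0.7, -0.2]
```

View pics/t5.png

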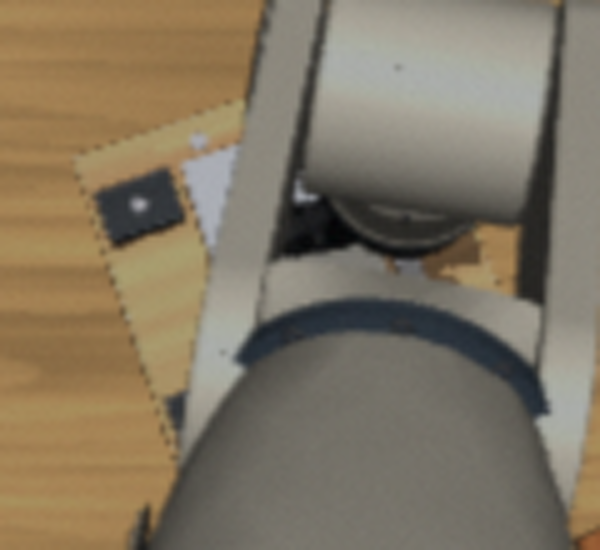

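View pics/s5.png

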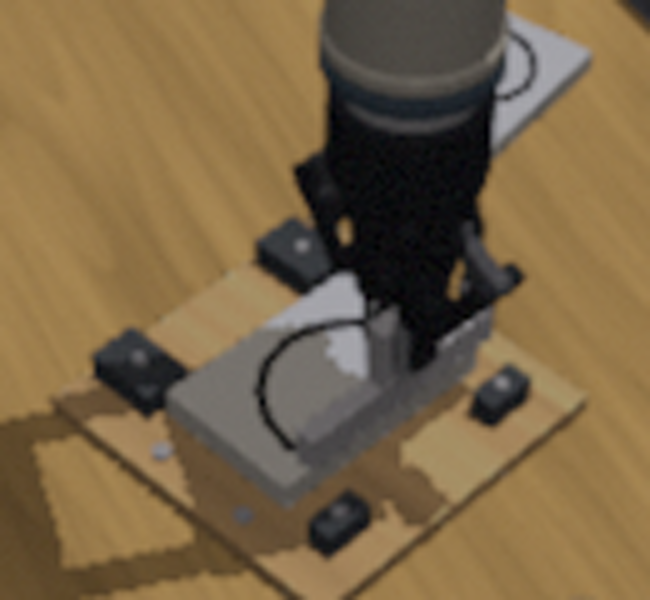

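```bash
python3 -c "
from fit import *
s=r.sense();p=s['eef_pos'];yaw=s['tcp_rot'][2]+np.pi
f=r.grab_frame('side')
sp=[p[0],p[1],yaw];z=p[2]-28
def rect(a,b,z): return [[a,b,z],[a,-b,z],[-a,-b,z],[-a,b,z]]
face=[[-65,-6,z],[65,-6,z],[65,-6,z+22],[-65,-6,z+22]]
jp=[508.33,-33.88,.342]
bl=[world(jp,[[xc+a,-72.5+b,30] for a,b in((15,8),(15,-8),(-15,-8),(-15,8))]) for xc in(-60,60)]
crop(f,270,160,100,90,8,'pics/s6.png',[proj(f,world(sp,q)) for q in (face,rect(65,6,z+22),rect(17,6,z+60))]+[proj(f,b) for b in bl])"
```

```text
(no output)
```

View pics/s6.png

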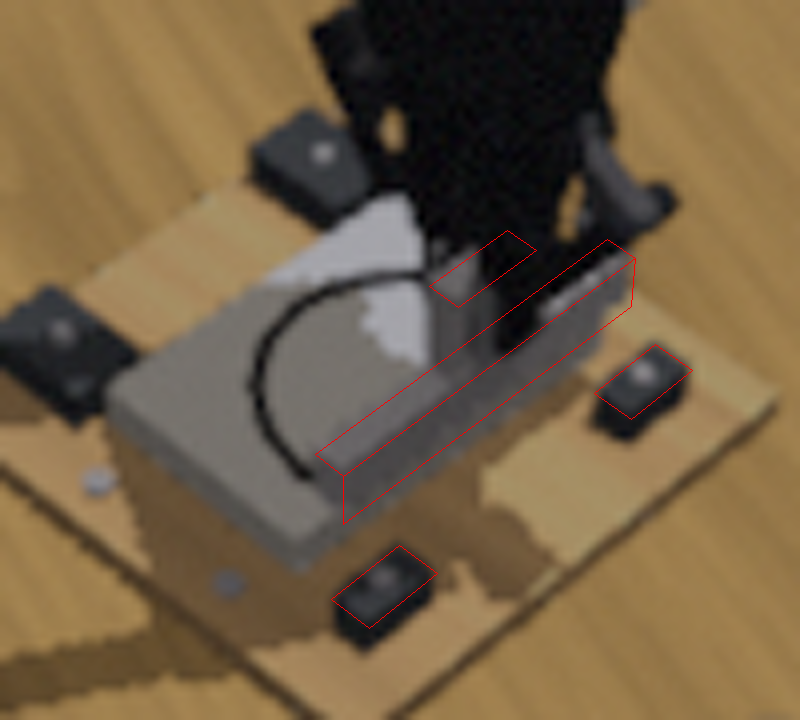

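>>> play_rows([
  [[0,0,0],[0.3,-0.7,5],0],
  [[0,0,0],[0.3,-0.7,12],0],
  [[0,0,0],[0.3,-0.7,18],0],
  [[0,0,0],[0.3,-0.7,23],0],
  [[0,0,0],[0.3,-0.7,27],0],
  [[0,0,0],[0.3,-0.7,30],0],
  [[0,0,0],[0.3,-0.7,30],0],
  [[0,0,0],[0.3,-0.7,30],0],
])

```text
clock: 7.0
eef_pos: [527.0, -85.3, 50.3]
tcp_rot: [-3.141, 0.002, -2.811]
contact_force: [-0.7, -0.6, -1.2]
opening: 0.132
```

```bash
python3 -c "
from fit import *
from mv import goal
goal((526.5,-85,40,3.471))
f=r.grab_frame('side')
crop(f,270,160,100,90,8,'pics/s7.png')"
```

```text
clk 7.0 pos [527.  -85.3  50.3] rot [-3.1415e+00  1.7000e-03 -2.8114e+00] q [-0.16  0.46  1.96  0.    0.72 -2.07] F [-0.7 -0.6 -1.2] open 0.132
[-0.0, 0.1, 0.0] [0.4, 0.4, 10.3]
```

View pics/s7.png

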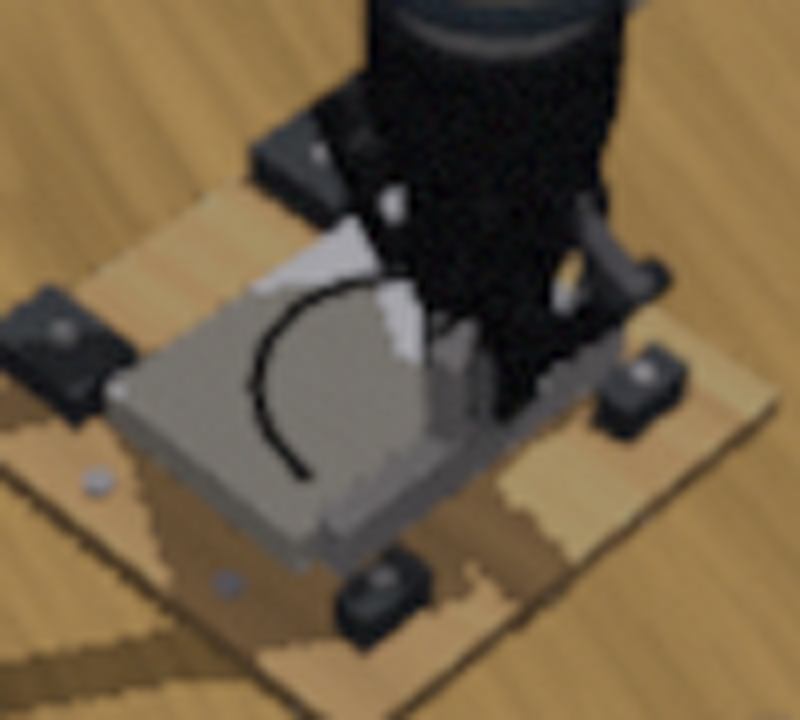

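>>> play_rows([
  [[0,0,0],[0.3,0.3,3],0],
  [[0,0,0],[0.3,0.3,5],0],
  [[0,0,0],[0.3,0.3,7],0],
  [[0,0,0],[0.3,0.3,8.5],0],
  [[0,0,0],[0.3,0.3,10],0],
  [[0,0,0],[0.3,0.3,10.5],0],
  [[0,0,0],[0.3,0.3,10.5],0],
])

```text
clock: 7.75
eef_pos: [526.7, -85.2, 40.1]
tcp_rot: [-3.141, 0.002, -2.811]
contact_force: [-1.2, 0.3, 2.6]
opening: 0.138
```

```bash
python3 -c "
from mv import goal
goal((526.5,-85,40,3.471))"
```

```text
clk 7.75 pos [526.7 -85.2  40.1] rot [-3.1414e+00  1.8000e-03 -2.8114e+00] q [-0.16  0.48  1.97  0.    0.7  -2.07] F [-1.2  0.3  2.6] open 0.138
[-0.0, 0.1, 0.0] [0.1, 0.2, 0.1]
```

>>> play_rows([
  [[0,0,0],[0,0,0],0.3],
  [[0,0,0],[0,0,0],0.6],
  [[0,0,0],[0,0,0],0.6],
  [[0,0,0],[0,0,0],0.6],
  [[0,0,0],[0,0,0],0.6],
  [[0,0,0],[0,0,-10],0.6],
  [[0,0,0],[0,0,-30],0.6],
  [[0,0,0],[0,0,-55],0.6],
  [[0,0,0],[0,0,-80],0.6],
  [[0,0,0],[0,0,-90],0.6],
  [[0,0,0],[0,0,-90],0.6],
  [[0,0,0],[0,0,-90],0.6],
])

```text
clock: 8.95
eef_pos: [526.1, -85.1, 129.6]
tcp_rot: [3.142, 0.001, -2.811]
contact_force: [-0.1, 0.1, -0.5]
opening: 0.601
```

```bash
python3 -c "
from fit import *
from mv import goal
# press start: jig local (3,85), tool x along jig +y or -y
jp=[508.33,-33.88,.342]
w=lambda x,y: world(jp,[[x,y,0]])[0]
a=w(2,90);print(a)
goal((a[0],a[1],130,.342+np.pi/2),(a[0],a[1],130,.342-np.pi/2))
f=r.grab_frame('side')
crop(f,270,160,100,90,8,'pics/s8.png')"
```

```text
[480.03069762  51.57846643   0.        ]
clk 8.95 pos [526.1 -85.1 129.6] rot [ 3.1415e+00  1.4000e-03 -2.8114e+00] q [-0.16  0.34  1.92  0.    0.88 -2.07] F [-0.1  0.1 -0.5] open 0.601
[0.1, 0.1, 89.3] [-0.7, 144.2, -0.4]
[-0.1, 0.1, -90.7] [-0.7, 144.2, -0.4]
```

View pics/s8.png

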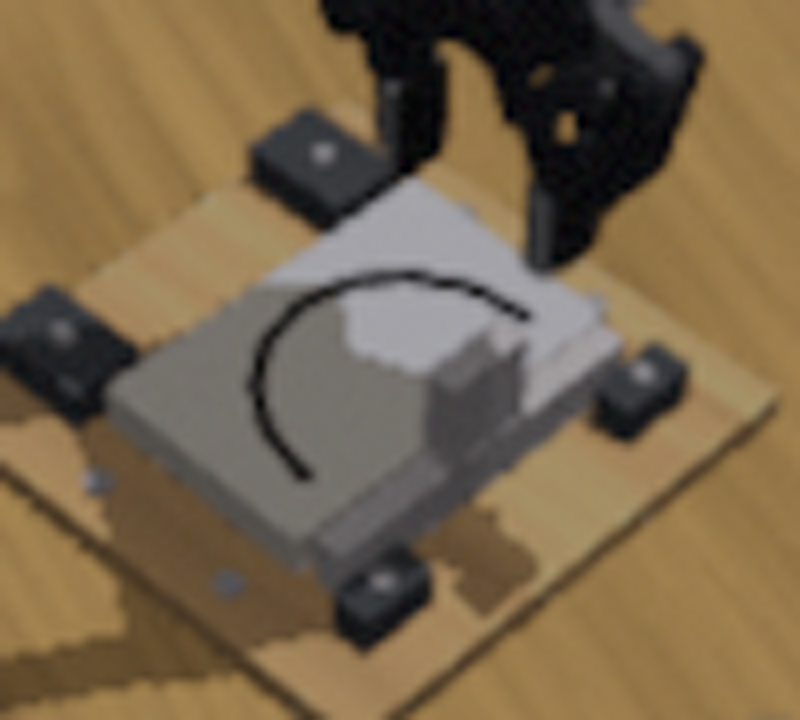

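>>> play_rows([
  [[0,0,8],[0,13,0],0.3],
  [[0,0,16],[0,26,0],0],
  [[0,0,24],[0,39,0],0],
  [[0,0,32],[0,52,0],0],
  [[0,0,40],[0,65,0],0],
  [[0,0,48],[0,78,0],0],
  [[0,0,56],[0,91,0],0],
  [[0,0,64],[0,104,0],0],
  [[0,0,72],[0,117,0],0],
  [[0,0,80],[0,130,0],0],
  [[0,0,87],[-0.7,140,0],0],
  [[0,0,89.3],[-0.7,144.2,10],0],
  [[0,0,89.3],[-0.7,144.2,30],0],
  [[0,0,89.3],[-0.7,144.2,50],0],
  [[0,0,89.3],[-0.7,144.2,65],0],
  [[0,0,89.3],[-0.7,144.2,70],0],
  [[0,0,89.3],[-0.7,144.2,70],0],
  [[0,0,89.3],[-0.7,144.2,70],0],
], newtons=80)

```text
clock: 10.8
eef_pos: [479.8, 51.6, 59.3]
tcp_rot: [3.141, -0.001, 1.913]
contact_force: [0.8, -0.7, -0.2]
opening: -0.003
```

```bash
python3 -c "
from fit import *
from mv import goal
jp=[508.33,-33.88,.342]
w=lambda x,y: world(jp,[[x,y,0]])[0]
a=w(2,90)
goal((a[0],a[1],19,.342+np.pi/2))
f=r.grab_frame('side')
crop(f,260,140,100,100,6,'pics/s9.png')
f=r.grab_frame('top')
crop(f,270,140,120,110,5,'pics/t9.png')"
```

```text
clk 10.8 pos [479.8  51.6  59.3] rot [ 3.1413e+00 -5.0000e-04  1.9132e+00] q [ 0.1   0.38  2.07  0.    0.69 -0.24] F [ 0.8 -0.7 -0.2] open -0.003
[0.0, -0.0, 0.0] [-0.1, 0.2, 40.3]
```

View pics/s9.png

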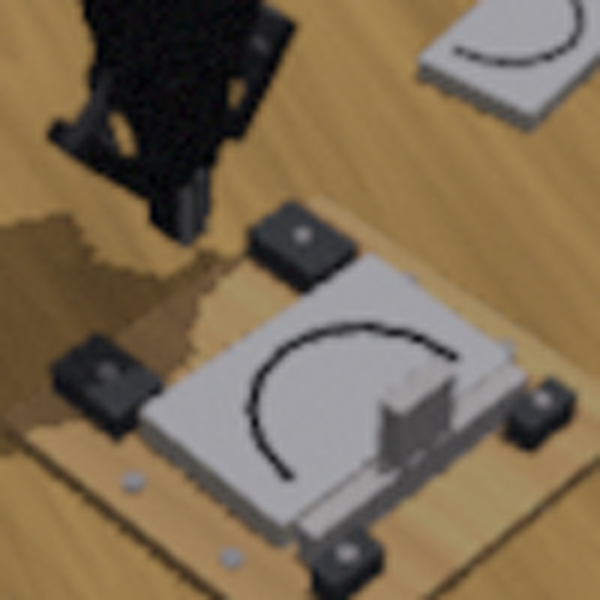

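View pics/t9.png

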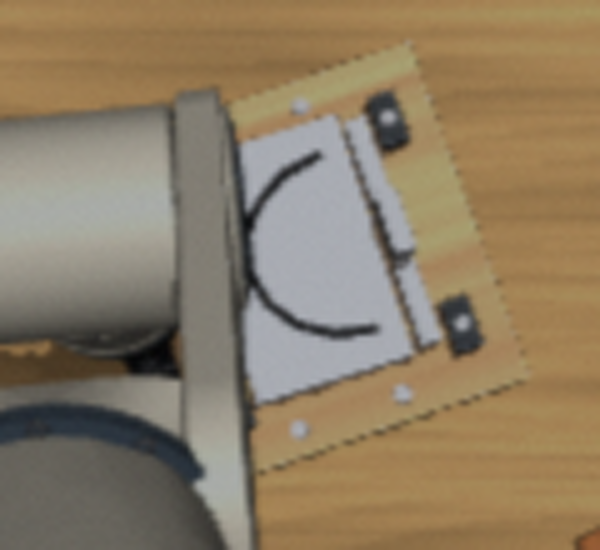

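>>> play_rows([
  [[0,0,0],[0,0,15],0],
  [[0,0,0],[0,0,28],0],
  [[0,0,0],[0,0,36],0],
  [[0,0,0],[0,0,40],0],
  [[0,0,0],[-6,0,40],0],
  [[0,0,0],[-14,0,40],0],
  [[0,0,0],[-20,0,40],0],
  [[0,0,0],[-24,0,40],0],
  [[0,0,0],[-26,0,40],0],
  [[0,0,0],[-26,0,40],0],
  [[0,0,0],[-26,0,40],0],
])

```text
clock: 12.0
eef_pos: [489.0, 27.2, 19.8]
tcp_rot: [3.14, -0.0, 1.913]
contact_force: [-0.1, -0.1, -0.2]
opening: -0.004
```

```bash
python3 -c "
from fit import *
from mv import goal
jp=[508.33,-33.88,.342]
w=lambda x,y: world(jp,[[x,y,0]])[0]
a=w(2,57);b=w(2,48.5)
goal((a[0],a[1],19,.342+np.pi/2),(b[0],b[1],19,.342+np.pi/2))
f=r.grab_frame('side')
crop(f,260,140,100,100,6,'pics/s10.png')"
```

```text
clk 12.0 pos [489.   27.2  19.8] rot [ 3.1401e+00 -3.0000e-04  1.9130e+00] q [ 0.05  0.47  2.07  0.    0.61 -0.29] F [-0.1 -0.1 -0.2] open -0.004
[0.1, -0.0, 0.0] [-7.0, -0.3, 0.8]
[0.1, -0.0, 0.0] [-15.5, -0.3, 0.8]
```

View pics/s10.png

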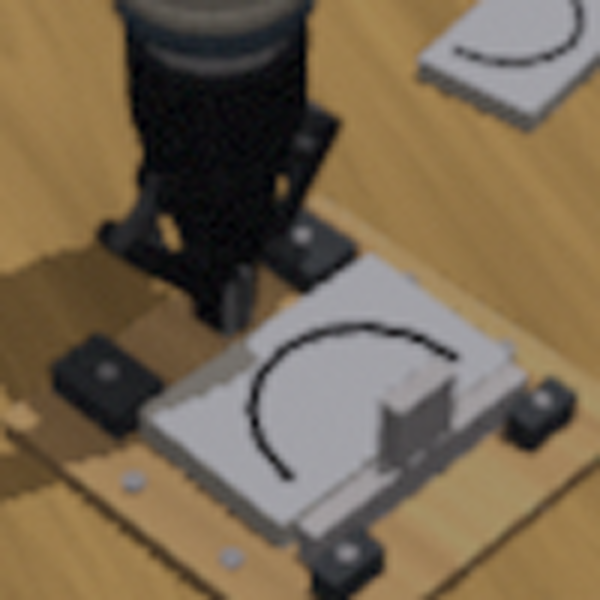

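>>> play_rows([
  [[0,0,0],[-1,0,0.5],0],
  [[0,0,0],[-2,0,0.5],0],
  [[0,0,0],[-3,0,0.5],0],
  [[0,0,0],[-4,0,0.5],0],
  [[0,0,0],[-5,0,0.5],0],
  [[0,0,0],[-6,0,0.5],0],
  [[0,0,0],[-7,0,0.5],0],
  [[0,0,0],[-8,0,0.5],0],
  [[0,0,0],[-9,0,0.5],0],
  [[0,0,0],[-10,0,0.5],0],
  [[0,0,0],[-11,0,0.5],0],
  [[0,0,0],[-12,0,0.5],0],
  [[0,0,0],[-12,0,0.5],0],
])

```text
clock: 13.35
eef_pos: [492.9, 15.9, 19.3]
tcp_rot: [3.14, -0.0, 1.913]
contact_force: [-0.9, 2.4, 2.2]
opening: 0.0
```

```bash
python3 -c "
from fit import *
from mv import goal
goal()
f=r.grab_frame('side')
crop(f,260,140,100,100,6,'pics/s11.png')"
```

```text
clk 13.35 pos [492.9  15.9  19.3] rot [ 3.1404e+00 -4.0000e-04  1.9131e+00] q [ 0.03  0.47  2.06  0.    0.61 -0.31] F [-0.9  2.4  2.2] open 0.0
```

View pics/s11.png

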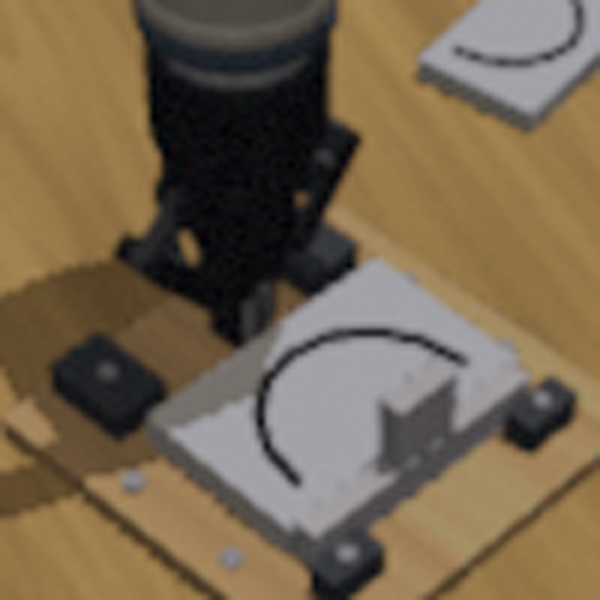

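>>> play_rows([
  [[0,0,0],[-0.7,0,0],0],
  [[0,0,0],[-1.4,0,0],0],
  [[0,0,0],[-2.1,0,0],0],
  [[0,0,0],[-2.8,0,0],0],
  [[0,0,0],[-3.5,0,0],0],
  [[0,0,0],[-3.5,0,0],0],
])

```text
clock: 14.0
eef_pos: [493.8, 12.7, 19.3]
tcp_rot: [3.141, -0.001, 1.913]
contact_force: [-2.7, 3.7, 2.5]
opening: -0.002
```

>>> play_rows([
  [[0,0,0],[-0.5,0,0],0],
  [[0,0,0],[-1.0,0,0],0],
  [[0,0,0],[-1.5,0,0],0],
  [[0,0,0],[-2.0,0,0],0],
  [[0,0,0],[-2.5,0,0],0],
  [[0,0,0],[-2.5,0,0],0],
])

```text
clock: 14.6
eef_pos: [493.0, 11.4, 19.2]
tcp_rot: [-3.14, -0.003, 1.912]
contact_force: [-6.0, 12.2, 8.6]
opening: 0.0
```

```bash
cat > chk.py <<'E'
import sys
from fit import *
from mv import goal
goal()
jp=[508.33,-33.88,.342]
def rect(a,b,z,xc=0,yc=0): return [[xc+a,yc+b,z],[xc+a,yc-b,z],[xc-a,yc-b,z],[xc-a,yc+b,z]]
Q=[rect(15,8,30,x,-72.5) for x in(-60,60)]+[rect(65,6,34,0,-58.5),rect(70,45,30,3,-7.5)]
f=r.grab_frame('side')
crop(f,270,160,90,80,8,f'pics/s{sys.argv[1]}.png')
crop(f,270,160,90,80,8,f'pics/s{sys.argv[1]}o.png',[proj(f,world(jp,q)) for q in Q])
f=r.grab_frame('top')
crop(f,290,150,90,80,8,f'pics/t{sys.argv[1]}.png')
E
python3 chk.py 12
```

```text
clk 14.6 pos [493.   11.4  19.2] rot [-3.1399 -0.0032  1.912 ] q [ 0.02  0.47  2.06  0.    0.61 -0.33] F [-6.  12.2  8.6] open 0.0
```

View pics/s12.png

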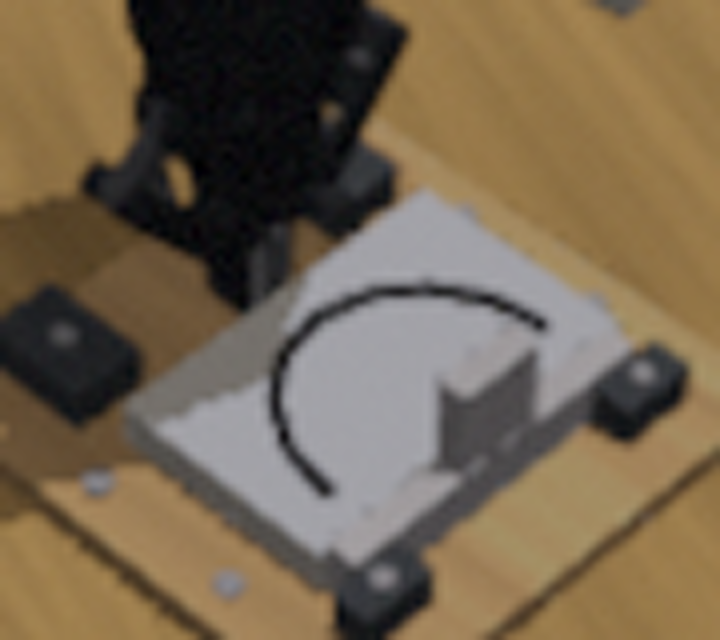

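View pics/s12o.png

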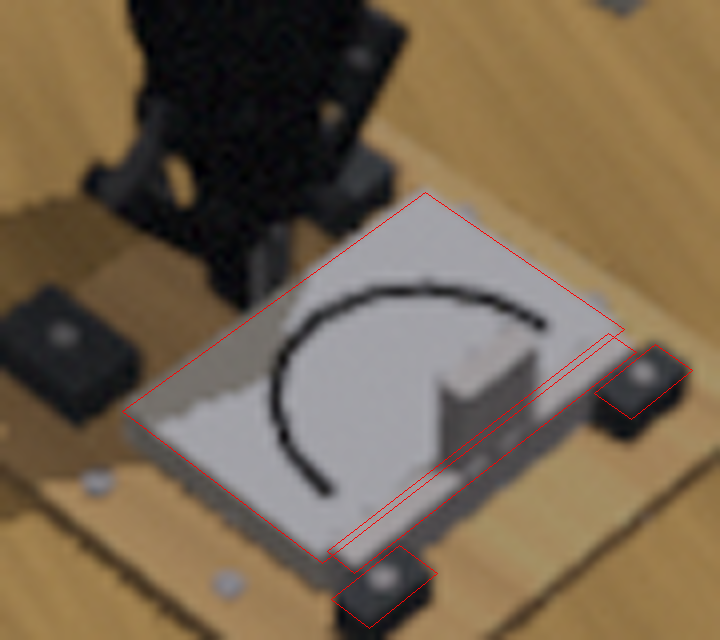

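View pics/t12.png

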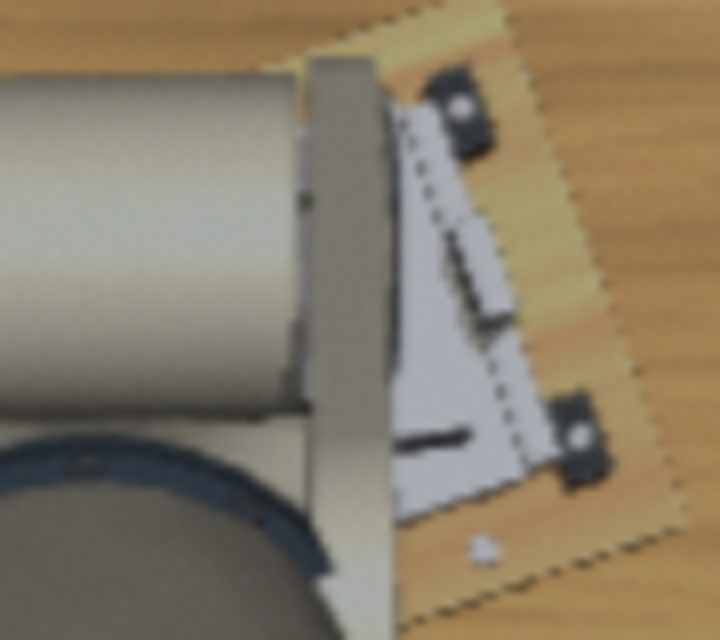

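>>> play_rows([
  [[0,0,0],[-1.3,0,0],0],
  [[0,0,0],[-1.6,0,0],0],
  [[0,0,0],[-2.0,0,0],0],
  [[0,0,0],[-2.3,0,0],0],
  [[0,0,0],[-2.3,0,0],0],
  [[0,0,0],[-2.3,0,0],0],
  [[0,0,0],[-2.3,0,0],0],
  [[0,0,0],[-2.3,0,0],0],
])

```text
clock: 15.5
eef_pos: [492.9, 11.2, 19.3]
tcp_rot: [-3.139, -0.006, 1.911]
contact_force: [-4.8, 21.6, 6.0]
opening: -0.004
```

```bash
python3 chk.py 13
```

```text
clk 15.5 pos [492.9  11.2  19.3] rot [-3.1393 -0.0061  1.9108] q [ 0.02  0.47  2.06  0.01  0.62 -0.33] F [-4.8 21.6  6. ] open -0.004
```

View pics/s13.png

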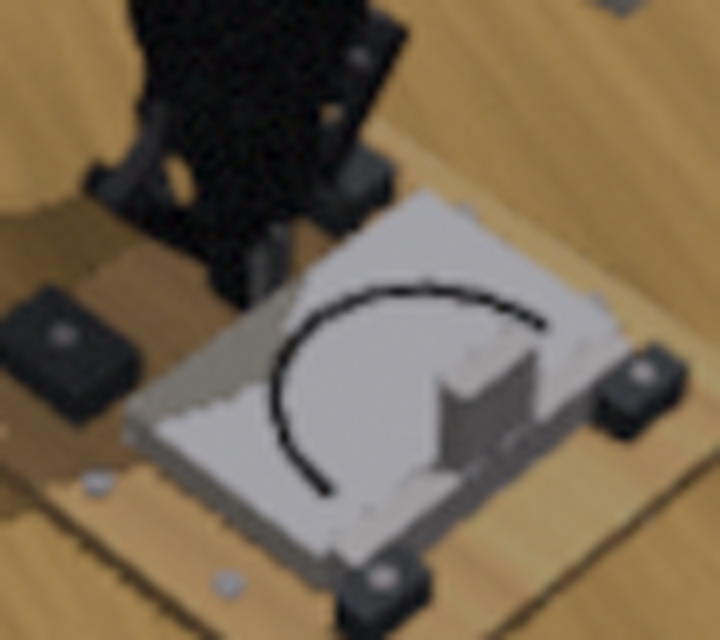

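View pics/t13.png

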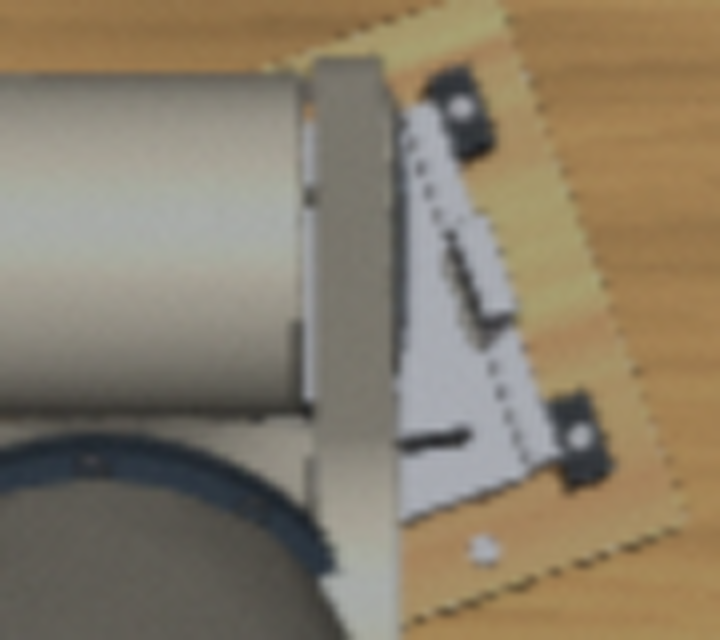

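```bash
python3 -c "
from rig import r
print(r.sense()['contact_force'],r.sign_off())"
```

```text
the job is handed in; nothing more can be done
[-4.93340154 20.30915944  6.32728814] None
```

The job is done and handed in at about 15.6 s of the 58 s. I gripped the long spacer by its tab and let it down into the roughly 20 mm gap beside the thin stops. Forces stayed within a few newtons, and the plate did not visibly move. I then released the spacer, went in with shut fingers through the opening between the thick stops, and pushed the plate until it seated.

- **Flush:** the side view matches the outline I predicted for plate, spacer and stops closed up. In the top view, partly hidden by the arm, the seam looks even along the spacer and no gap shows at either stop.
- **Seated:** raising the press from about 14 N to about 22 N moved the fingers only about 0.2 mm. The arm was still pressing with about 20 N at hand-in.
- **Bystanders:** I did not re-check all of them at the end. The arm's paths stayed clear of them, and no unexpected contact force showed.

No check failed or disagreed.

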